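# Tuck the crumb-gap strip under the worktop flap and hold it flat

### The arm

A 6-joint arm with a two-finger parallel gripper is mounted at the origin on the work surface. World frame = base frame: x ahead of the robot, y to its left, z up, the work surface at z = 0. Lengths are in m, angles in rad, forces in N, time in s.
With the tool pointing down it reaches from about 0.25 to 0.775 m from the base axis. Payload 4 kg.
Tool frame: the origin (TCP) lies at the very end of the fingers, on their centre line; the grasp point (between the pads) lies 19 mm behind it; z points along the fingers, y is the line along which they close (so a half turn about z gives the same grasp; the last joint's range is limited). The gripper opens to 94 mm and grips with 3 to 60 N. Pads are 16 mm wide; open, the fingers measure 119 mm over their backs; the gripper's body (75 mm by 177 mm) begins 78 mm behind the grasp point.
Start: joints at [1.133, 0.087, 1.371, -0, 1.684, -0.103], TCP at [0.181, 0.519, 0.206] pointing down, gripper open.
Joint ranges: [-3.1, 3.1], [-0.76, 2.03], [0.27, 2.55], [-1.08, 4.22], [0.17, 2.65], [-2.57, 2.57]. Speed limits (rad/s): [2.79, 2.79, 3.14, 3.14, 3.14, 3.14].

### API

Orientations are given as [roll, pitch, yaw] about the fixed x, y, z axes, in that order (R = Rz(yaw) Ry(pitch) Rx(roll)).
In Python, from bench import robot, vision gives the robot as it stands.
- The arm moves only by the shell command python3 -m crank 'ROWS'. ROWS is JSON, a list of rows, each a list of 3 entries, a list of its own where there are three numbers: the closure, from 0 (fully open) to 1 (shut), then the shift along the tool's x, y, z in m, then the turn, a rotation vector about the tool's x, y, z in degrees. A call has 1 to 8 rows; each row shifts and turns the commanded pose from where the row before left it, along the tool's axes as they then stand; what a row does not reach is not made up. A row lasts 1/10 s, in which the tool goes at most 50 mm and 8.59 degrees, less where a joint would pass 70% of its speed; a pose out of reach is approached as far as the arm can. A call with a gripper value outside its range is refused whole. The fingers move at their own pace and stop on an object; the grip force is fixed at half the most. Time passes only in rows, so rows that do not move let the fingers close. It gives the time, the measured TCP pose, the force, the opening and the grip force at its end, in the units of the state.
- robot.get_obs(): the state, without advancing time (a new reading comes with each control period).
- vision.snapshot(name): name is "scene" or "top"; returns a dict with "color" (400x640x3 uint8, red, green, blue), "z_map" (400x640 float32, m along the optical axis (not along the pixel's ray), 0 where there is no reading), "fx", "fy", "cx", "cy" (pixels), "R" (3x3) and "t" (3): a world point X has camera coordinates R X + t. Camera axes: x right, y down, z forward; pixel columns grow to the right and rows downward; lengths in m; the calibration is good to about 2 mm. A picture is of the moment at which its call begins.
- robot.close_job(): hands the job in; it is judged then, once.
The state is a dict: "time": time; "joint_positions": joint angles; "qvel": joint speeds; "joint_torque": joint torques, N m; "tool_pos": TCP position; "ee_rot": TCP orientation; "wrist_force": force on the tool from outside, world axes, zero at the start; "wrist_torque": the same for the moment, N m; "width": finger opening in m; "finger_force": force on a finger pad.
Only numpy, scipy, OpenCV 4.12 (cv2) and the standard library are available. Lean on these libraries where they do the work, as an engineer would, in place of code of your own. Each camera call takes 0.05 s, during which the arm holds its last target. There are 200 camera calls.

### The job

The crumb gap in the wooden worktop joint needs its metal cover strip back: pick the strip up by its upright rib, lay it on the wood with the wide side of the plate towards the hinged steel flap, and slide that front edge under the flap's free edge, about 20 mm in along its whole length (at least 15 mm) with neither end sticking out past the flap's sides, and without lifting the flap. Finish while still gripping the rib and pressing the strip firmly flat onto the wood, with about a kilogram's push; do not let go. Leave the mill, the jar and the bowl alone.

Things in the scene. Friction and masses are not known exactly. Their poses are not given: they have to be found in the camera images.
- bed: Fixed wooden block, 240 x 240 mm, flat level top 20 mm above the worktop; its origin is the centre of its underside. Its x axis points towards the hinged flap (the tucking direction), z up. A black crumb gap 14 mm wide, drawn on its top, crosses it right in front of the flap.
- lap_edge (a point): Point on the wood's top (20 mm above the worktop) right below the middle of the flap's free edge, fixed to the block. x points level in under the flap, square to its edge; y along the edge; z up. The slot under the flap is 7.5 mm high, open in front and at the sides, and ends at a fixed black batten 35 mm in from the free edge.
- flap (a joint): Hinge of the flat steel flap, along its far side: 0 = lying level, grows as the free edge is lifted (rad; keep below 0.04, about 3.6 mm at the edge). Only its weight (300 g) keeps it down. Flap: 200 mm along its edge (100 mm either side of lap_edge), 90 mm from free edge to hinge, 3 mm thick, underside 7.5 mm above the wood.
- strip: Loose aluminium cover strip, about 0.22 kg: a plate 80 mm (its x) x 160 mm (its y) x 4 mm thick, with an upright rib along its whole length. Origin at the centre of the plate's underside; x points to the wide (front) side that is to go under the flap, z up. It starts lying flat on the steel worktop, rib up, away from the block.
- strip_rib (a point): Middle of the strip's rib, gripped across its thickness from above. Rib: 10 mm thick (x), 160 mm long (y), rising 30 mm above the plate's top; this point is half-way up, 15 mm above the plate's top, 19 mm above its underside. The front edge is 65 mm ahead of it (x), the back edge 15 mm behind. Axes as the strip's.
- strip_front_left (a point): Left end (+y) of the strip's front edge, on the underside of the plate: 65 mm ahead, 80 mm left and 19 mm below strip_rib. Axes as the strip's.
- strip_front_right (a point): Right end (-y) of the strip's front edge, on the underside of the plate: 65 mm ahead, 80 mm right and 19 mm below strip_rib. Axes as the strip's.
- mill: Wooden pepper mill, 54 mm wide, 140 mm tall, standing at the far side; origin at the centre of its foot. Leave it alone.
- jar: Glass jar with lid, 60 mm wide, 90 mm tall, on the left; origin at the centre of its foot. Leave it alone.
- bowl: Small steel bowl, 100 mm wide, 45 mm tall, on the right; origin at the centre of its foot. Leave it alone.
Things that resemble listed ones, but are neither listed nor needed, are in the scene too. Of the things that look like the strip, the smallest one is meant.

How it is judged:
On the way, in this order (a step that is already met when the one before it is completed fails the run):
1. the strip is lifted clear of the worktop by the gripper (height (world z) of strip_rib above 0.055 m and contact force between the fingers and strip above 1 N), for 0.2 s.
2. the strip's front edge is under the flap along its whole length, low on the wood (x of each of strip_front_left, strip_front_right in the frame of lap_edge above 0.012 m and y of strip_front_left in the frame of lap_edge below 0.102 m and y of strip_front_right in the frame of lap_edge above -0.102 m and z of each of strip_front_left, strip_front_right in the frame of lap_edge below 0.0035 m), for 0.2 s.
At the end, for the whole second after the job is handed in: Both ends of the strip's front edge at least 12 mm under the flap, within its length (2 mm over at most), under 3.5 mm above the wood; strip level within 2 degrees, still, gripped, bearing on the wood with over 6 N (its weight is at most 2.8 N); flap down (below 0.02 rad) (all of step 2 and angle between strip's own z axis and vertical below 0.035 rad and contact force between strip and bed above 6 N and contact force between the fingers and strip above 3 N and value of joint flap below 0.02 rad and linear speed of strip below 0.01 m/s); the arm keeps its last pose, push and grip.
It fails at once if the flap was lifted (more than 0.04 rad) (value of joint flap above 0.04 rad).
It fails at once if a bystander was disturbed (moved more than 20 mm) (distance of any of mill, jar, bowl from where it was at the start of the episode above 0.02 m).
It also fails if it takes over 42 s, if anything falls off the work surface, if the arm or the gripper's body presses on something with over 40 N, if the wrist force passes 120 N, or if a joint passes its speed limit or range.

## Working session

There is one attempt and no reset: what is moved stays moved. The work goes in short steps, Python scripts to look and compute and a shell command to move; the robot and the scene stay as the last step left them, time stands still between calls to the robot, and variables do not carry over. Pictures are saved under pics/ and viewed, at most 10 in all, crops included, and the job is handed in when it is done.

```bash
mkdir -p pics; ls
python3 - <<'E'
from bench import robot, vision
import cv2, numpy as np, pickle
for n in ("scene","top"):
    s=vision.snapshot(n); pickle.dump(s,open(f"pics/{n}0.pkl","wb"))
    cv2.imwrite(f"pics/{n}0.png",s["color"][:,:,::-1]); print(n,s["fx"],s["cx"],s["cy"],s["R"],s["t"])
o=robot.get_obs(); print(o)
E
```

```text
pics
scene 451.5144365770516 320.30891754961675 200.34927641749076 [[ 4.26350344e-01  9.04557821e-01 -7.29221390e-04]
 [ 5.33637491e-01 -2.52173140e-01 -8.07242055e-01]
 [-7.30381005e-01  3.43778788e-01 -5.90220072e-01]] [-0.21038287 -0.22622223  1.84873765]
top 396.41194069828055 314.57335689975713 196.43981300132793 [[-0.0219848  -0.99964498 -0.01505249]
 [-0.98547103  0.02420445 -0.16811007]
 [ 0.16841472  0.01113793 -0.9856533 ]] [0.01196389 0.49581412 1.47309338]
{'time': 0.1, 'joint_positions': array([ 1.13290890e+00,  8.78843853e-02,  1.37206060e+00,  8.95528540e-06,
        1.68358877e+00, -1.03065186e-01]), 'qvel': array([-0.00078818, -0.00263827, -0.00141981,  0.00103708, -0.00083002,
       -0.00031289]), 'joint_torque': array([ 2.51349156e-03, -3.41251624e+01, -3.03302228e+01,  7.20637199e-02,
        3.04257427e-02, -9.98399332e-05]), 'tool_pos': array([0.18051106, 0.51903012, 0.20444098]), 'ee_rot': array([-3.13966276e+00, -2.08559379e-04,  2.80677121e+00]), 'wrist_force': array([ 0.05940868,  0.19634185, -0.7630647 ]), 'wrist_torque': array([ 0.01777588, -0.04004348,  0.018062  ]), 'finger_force': 0.0, 'width': 0.09362385882643012}
```

View pics/top0.png

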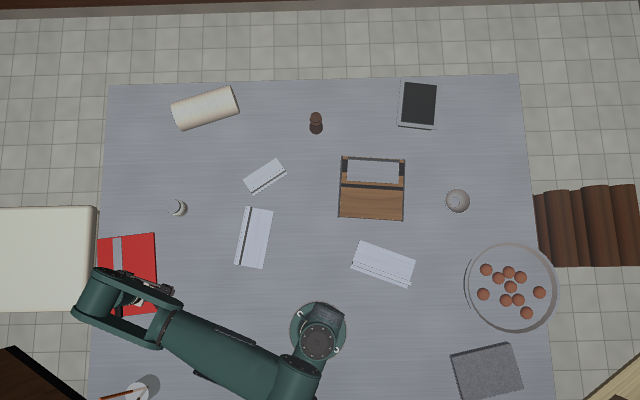

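View pics/scene0.png

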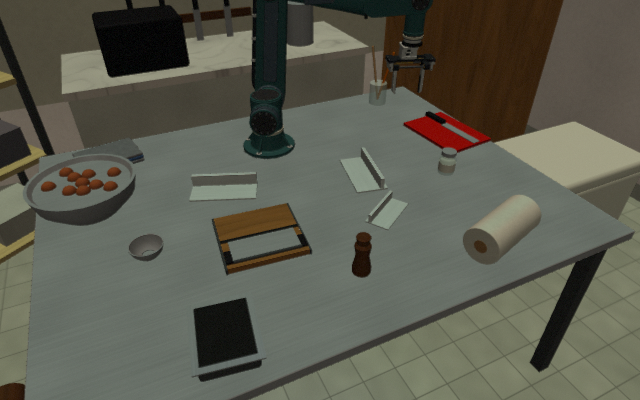

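Two other strips resemble the target. In the top view the candidates are at A (265,176), B (253,238) and C (383,264). A looks smallest, about 80 x 160 mm, so I'll measure all three and enlarge a crop of A.

```bash
cat > h.py <<'E'
import numpy as np, cv2
def ray(s,px,z):
    px=np.atleast_2d(np.float64(px))
    d=np.c_[(px[:,0]-s["cx"])/s["fx"],(px[:,1]-s["cy"])/s["fy"],np.ones(len(px))]@s["R"]
    c=-s["R"].T@s["t"]; return c+d*((z-c[2])/d[:,2])[:,None]
def cloud(s):
    v,u=np.mgrid[:400,:640]; z=s["z_map"]
    P=np.stack([(u-s["cx"])/s["fx"]*z,(v-s["cy"])/s["fy"]*z,z],-1)
    return (P-s["t"])@s["R"]
E
python3 - <<'E'
import pickle
from h import *
s=pickle.load(open("pics/top0.pkl","rb")); g=s["color"].astype(int)
P=cloud(s)
for c in [(265,176),(253,238),(383,264),(372,172),(372,205),(372,187)]: print(c,g[c[1],c[0]],P[c[1],c[0]].round(4))
print("bg",g[150,300],P[150,300])
m=(g.min(2)>185).astype(np.uint8)
n,l,st,ce=cv2.connectedComponentsWithStats(m)
for i in range(1,n):
    if st[i,4]>150:
        ys,xs=np.where(l==i); W=ray(s,np.c_[xs,ys],.004)[:,:2].astype(np.float32)
        print(ce[i].round(),st[i,4],cv2.minAreaRect(W))
a=cv2.resize(s["color"][150:205,230:300,::-1],None,fx=6,fy=6,interpolation=cv2.INTER_CUBIC)
b=cv2.resize(s["color"][145:230,325:415,::-1],None,fx=4,fy=4,interpolation=cv2.INTER_CUBIC)
c=np.zeros((345,790,3),np.uint8); c[:330,:420]=a; c[:340,425:785]=b
cv2.imwrite("pics/crop1.png",c)
E
```

```text
(265, 176) [167 173 181] [ 5.904e-01  1.960e-01 -4.000e-04]
(253, 238) [167 173 184] [0.3455 0.2417 0.006 ]
(383, 264) [166 172 183] [ 0.2358 -0.2531  0.0058]
(372, 172) [137 140 146] [ 0.5894 -0.225   0.0276]
(372, 205) [125  98  75] [ 0.4612 -0.2204  0.017 ]
(372, 187) [51 51 53] [ 0.5318 -0.2235  0.0183]
bg [137 142 147] [ 0.69394708  0.05526994 -0.00132517]
```

View pics/crop1.png

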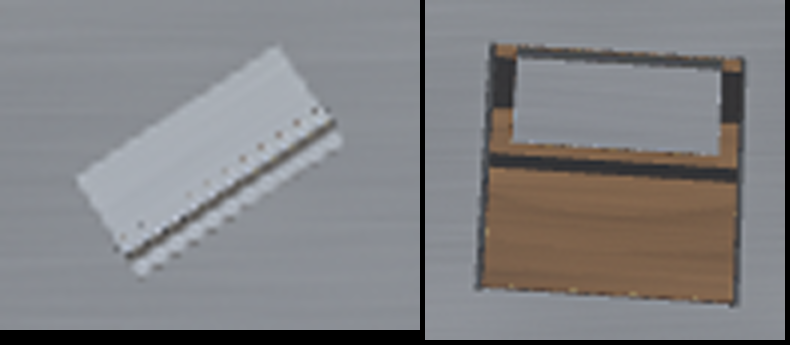

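Crop: the strip meant is A (265,176), about 80 x 160 mm. Its rib is on the lower right, so the wide side faces up-left. The flap's front edge runs (412,181) to (505,184)/4-scaled, at the lower side of the light rectangle. Next I'll measure both from both views.

```bash
cat >> h.py <<'E'
def corners(s,mask,seed,z):
    n,l=cv2.connectedComponents(mask.astype(np.uint8),connectivity=4)
    m=(l==l[seed[1],seed[0]]).astype(np.uint8)
    c=max(cv2.findContours(m,cv2.RETR_EXTERNAL,cv2.CHAIN_APPROX_NONE)[0],key=cv2.contourArea)[:,0]
    W=ray(s,c,z)[:,:2]
    r=cv2.minAreaRect((W*1000).astype(np.float32))
    return m.sum(),cv2.boundingRect(m),r,cv2.boxPoints(r).round(1)
E
python3 - <<'E'
import pickle
from h import *
for n,ss,fs in (("top",[(265,174),(253,230),(383,258)],(372,172)),("scene",[(392,208),(357,172),(224,192)],(262,245))):
    s=pickle.load(open(f"pics/{n}0.pkl","rb")); g=s["color"].astype(np.int32)
    print(n,"cam",-s["R"].T@s["t"], [g[y,x] for x,y in ss+[fs]])
    b=g.min(2)
    for q in ss: print("strip",corners(s,abs(g-g[q[1],q[0]]).max(2)<14,q,.004))
    # flap
    print("flap",corners(s,abs(g-g[fs[1],fs[0]]).max(2)<16,fs,.0305))
s=pickle.load(open("pics/scene0.pkl","rb"))
a=cv2.resize(s["color"][180:240,355:420,::-1],None,fx=6,fy=6,interpolation=cv2.INTER_CUBIC)
b=cv2.resize(s["color"][195:280,205:320,::-1],None,fx=3.4,fy=3.4,interpolation=cv2.INTER_CUBIC)
c=np.zeros((360,790,3),np.uint8); c[:360,:390]=a; c[:b.shape[0],395:395+b.shape[1]]=b[:360]
cv2.imwrite("pics/crop2.png",c)
E
```

```text
top cam [ 0.24078286 -0.01644848  1.53549079] [array([166, 172, 179], dtype=int32), array([170, 176, 188], dtype=int32), array([167, 173, 185], dtype=int32), array([137, 140, 146], dtype=int32)]
strip (np.uint64(588), (243, 158, 42, 34), ((597.5785522460938, 202.94735717773438), (62.04759979248047, 160.24362182617188), 33.373512268066406), array([[527.6, 252.8],
       [615.7, 119. ],
       [667.6, 153.1],
       [579.4, 286.9]], dtype=float32))
strip (np.uint64(1251), (241, 208, 33, 61), ((346.82965087890625, 226.14175415039062), (83.25920867919922, 225.3598175048828), 78.58756256103516), array([[228.1, 207.6],
       [449. , 163. ],
       [465.5, 244.7],
       [244.6, 289.2]], dtype=float32))
strip (np.uint64(1491), (353, 240, 63, 45), ((243.31956481933594, -258.49847412109375), (233.25558471679688, 96.04862213134766), 68.64594268798828), array([[ 156.1, -349.6],
       [ 245.6, -384.6],
       [ 330.5, -167.4],
       [ 241.1, -132.4]], dtype=float32))
flap (np.uint64(1054), (347, 159, 52, 25), ((592.00146484375, -227.1934356689453), (198.0959014892578, 83.8355484008789), 84.47
[... 667 characters left out ...]
), (82.76853942871094, 222.57794189453125), 78.75453186035156), array([[230.7, 206.6],
       [449. , 163.2],
       [465.1, 244.3],
       [246.8, 287.7]], dtype=float32))
strip (np.uint64(863), (190, 184, 67, 16), ((250.3594207763672, -258.89141845703125), (223.99656677246094, 81.12542724609375), 68.65670013427734), array([[ 171.8, -348.4],
       [ 247.4, -378. ],
       [ 328.9, -169.3],
       [ 253.3, -139.8]], dtype=float32))
flap (np.uint64(1236), (228, 228, 73, 32), ((594.0930786132812, -229.51181030273438), (197.49586486816406, 79.86283111572266), 84.93604278564453), array([[ 545.6, -324.3],
       [ 625.2, -331.4],
       [ 642.6, -134.7],
       [ 563. , -127.6]], dtype=float32))
```

View pics/crop2.png

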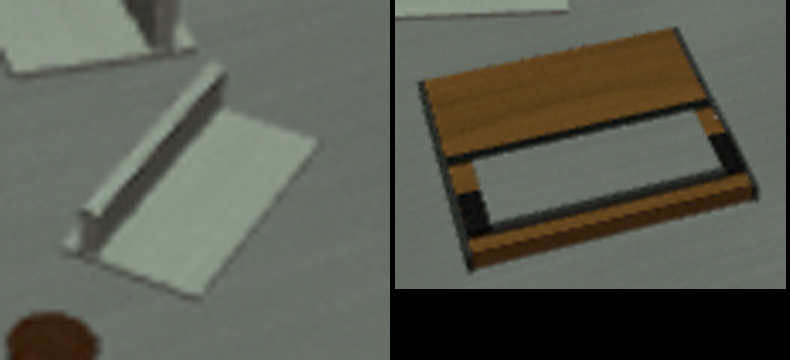

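Crop 2 confirms it: strip A (388,210 in the scene view) has its rib on the robot side, and its plate is clearly smaller than those of B and C. Both views agree. The strip yaw is 33°, the rib is near (0.570, 0.183), the flap edge's middle is near (0.550, -0.225), and the flap yaw is -5.3°. I'll turn the tool first, then approach.

```bash
cat >> h.py <<'E'
def togo(o,xyz,ydir):
    from scipy.spatial.transform import Rotation as Ro
    R=Ro.from_euler('xyz',o["ee_rot"]).as_matrix()
    d=R.T@(np.array(xyz)-o["tool_pos"])
    y=np.radians(ydir); T=np.c_[[np.sin(-y)*1,np.cos(y),0],[np.cos(y),np.sin(y),0],[0,0,-1]]
    print("shift mm",(d*1000).round(1),"turn deg",np.degrees(Ro.from_matrix(R.T@T).as_rotvec()).round(2),"t",o["time"])
E
python3 -m crank '[[0,[0,0,0],[0,0,7.54]],[0,[0,0,0],[0,0,7.54]],[0,[0,0,0],[0,0,7.54]],[0,[0,0,0],[0,0,7.54]],[0,[0,0,0],[0,0,7.54]],[0,[-0.045,0.013,0],[0,0,0]],[0,[-0.045,0.013,0],[0,0,0]],[0,[-0.045,0.013,0],[0,0,0]]]'
python3 -m crank '[[0,[-0.045,0.013,0],[0,0,0]],[0,[-0.045,0.013,0],[0,0,0]],[0,[-0.045,0.013,0],[0,0,0]],[0,[-0.045,0.013,0],[0,0,0]],[0,[-0.045,0.013,0],[0,0,0]],[0,[-0.045,0.013,0],[0,0,0]],[0,[-0.045,0.013,0.0],[0,0,0]],[0,[-0.044,0.013,0],[0,0,0]]]'
python3 -m crank '[[0,[0,0,0.03],[0,0,0]],[0,[0,0,0.03],[0,0,0]],[0,[0,0,0.03],[0,0,0]],[0,[0,0,0],[0,0,0]],[0,[0,0,0],[0,0,0]]]'
python3 - <<'E'
from bench import robot,vision
from h import *
import pickle
s=vision.snapshot("scene"); t=vision.snapshot("top"); o=robot.get_obs(); togo(o,[.5705,.1835,.009],33.1); print(o["wrist_force"],o["joint_positions"])
c=np.hstack([cv2.resize(q["color"][y:y+80,x:x+80,::-1],None,fx=4.9,fy=4.9,interpolation=cv2.INTER_CUBIC) for q,x,y in ((s,345,160),(t,220,135))])
cv2.imwrite("pics/pre.png",c)
E
```

```text
time: 0.9
tool_pos: [0.2876, 0.4266, 0.2048]
ee_rot: [-3.141, 0.0, 2.15]
wrist_force: [0.6, 0.4, 0.3]
width: 0.0938
finger_force: 0.0
time: 1.7
tool_pos: [0.5714, 0.1822, 0.2048]
ee_rot: [-3.141, -0.001, 2.148]
wrist_force: [1.3, 0.5, -0.2]
width: 0.0938
finger_force: 0.0
time: 2.2
tool_pos: [0.5699, 0.1838, 0.115]
ee_rot: [-3.14, -0.001, 2.149]
wrist_force: [0.6, 0.2, 0.2]
width: 0.0939
finger_force: 0.0
shift mm [  0.   -1.6 108.7] turn deg [0.19 0.07 0.04] t 2.3
[0.66370791 0.108332   0.12538068] [ 2.17451889e-01  2.27913162e-01  1.38501694e+00  7.00700040e-05
  1.52518327e+00 -3.60870104e-01]
```

View pics/pre.png

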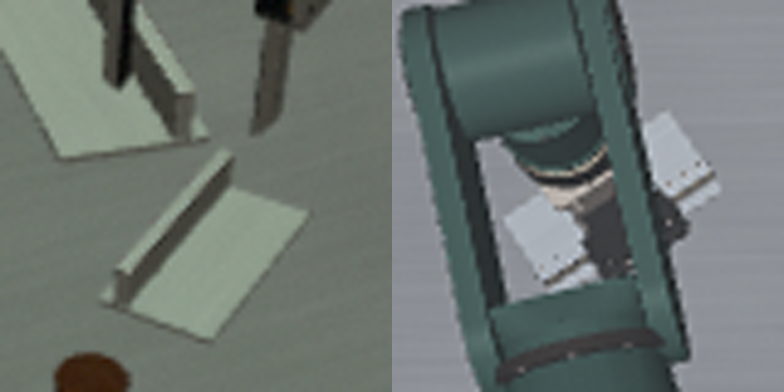

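The scene view shows the open fingers straddling the rib line at (232,155 in the crop), clear of the larger strip. I'll go down and close.

```bash
python3 -m crank '[[0,[0,0,0.03],[0,0,0]],[0,[0,0,0.03],[0,0,0]],[0,[0,0,0.02],[0,0,0]],[0,[0,0,0.015],[0,0,0]],[0,[0,0,0.01],[0,0,0]],[0,[0,0,0],[0,0,0]],[0,[0,0,0],[0,0,0]]]'
python3 -m crank '[[1,[0,0,0],[0,0,0]],[1,[0,0,0],[0,0,0]],[1,[0,0,0],[0,0,0]],[1,[0,0,0],[0,0,0]],[1,[0,0,0],[0,0,0]],[1,[0,0,0],[0,0,0]],[1,[0,0,0],[0,0,0]],[1,[0,0,0],[0,0,0]]]'
```

```text
time: 3.0
tool_pos: [0.5714, 0.1841, 0.0118]
ee_rot: [3.139, 0.001, 2.149]
wrist_force: [-0.4, 0.3, 1.2]
width: 0.0944
finger_force: 0.0
time: 3.8
tool_pos: [0.5704, 0.1839, 0.0104]
ee_rot: [-3.142, -0.0, 2.149]
wrist_force: [-0.5, 0.6, 0.4]
width: 0.0335
finger_force: 0.0
```

```bash
python3 -m crank '[[1,[0,0,0],[0,0,0]],[1,[0,0,0],[0,0,0]],[1,[0,0,0],[0,0,0]],[1,[0,0,0],[0,0,0]],[1,[0,0,0],[0,0,0]],[1,[0,0,0],[0,0,0]],[1,[0,0,0],[0,0,0]]]'
python3 -m crank '[[1,[0,0,-0.01],[0,0,0]],[1,[0,0,-0.02],[0,0,0]],[1,[0,0,-0.03],[0,0,0]],[1,[0,0,-0.03],[0,0,0]],[1,[0,0,-0.02],[0,0,0]],[1,[0,0,0],[0,0,0]],[1,[0,0,0],[0,0,0]],[1,[0,0,0],[0,0,0]]]'
```

```text
time: 4.5
tool_pos: [0.57, 0.1835, 0.0104]
ee_rot: [-3.141, -0.0, 2.149]
wrist_force: [-2.4, -2.0, 1.9]
width: 0.0097
finger_force: 30.0
time: 5.3
tool_pos: [0.5693, 0.1837, 0.1183]
ee_rot: [-3.138, -0.001, 2.149]
wrist_force: [1.3, 0.3, -2.4]
width: 0.0094
finger_force: 30.0
```

```bash
python3 -m crank '[[1,[0,0,0],[0,0,7.68]],[1,[0,0,0],[0,0,7.68]],[1,[0,0,0],[0,0,7.68]],[1,[0,0,0],[0,0,7.68]],[1,[0,0,0],[0,0,7.68]],[1,[-0.034,-0.0056,0],[0,0,0]],[1,[-0.034,-0.0056,0],[0,0,0]],[1,[-0.034,-0.0056,0],[0,0,0]]]'
python3 -m crank '[[1,[-0.034,-0.0056,0],[0,0,0]],[1,[-0.034,-0.0056,0],[0,0,0]],[1,[-0.034,-0.0056,0],[0,0,0]],[1,[-0.034,-0.0056,0],[0,0,0]],[1,[-0.034,-0.0056,0],[0,0,0]],[1,[-0.034,-0.0056,0],[0,0,0]],[1,[-0.034,-0.0056,0],[0,0,0]],[1,[-0.034,-0.0056,0],[0,0,0]]]'
python3 -m crank '[[1,[-0.034,-0.0056,0],[0,0,0]],[1,[0,0,0.02],[0,0,0]],[1,[0,0,0.02],[0,0,0]],[1,[0,0,0.015],[0,0,0]],[1,[0,0,0],[0,0,0]],[1,[0,0,0],[0,0,0]],[1,[0,0,0],[0,0,0]]]'
python3 - <<'E'
from bench import robot,vision
from h import *
import pickle
s=vision.snapshot("scene"); t=vision.snapshot("top"); o=robot.get_obs(); togo(o,[.4654,-.217,.0304],-5.3); print(o["tool_pos"],o["wrist_force"],o["joint_positions"])
pickle.dump((s,t),open("pics/pre2.pkl","wb"))
c=np.hstack([cv2.resize(q["color"][y:y+110,x:x+110,::-1],None,fx=3.6,fy=3.6,interpolation=cv2.INTER_CUBIC) for q,x,y in ((s,205,175),(t,320,135))])
cv2.imwrite("pics/pre2.png",c)
E
```

```text
time: 6.1
tool_pos: [0.5427, 0.0831, 0.1181]
ee_rot: [-3.138, 0.0, 1.48]
wrist_force: [0.7, -0.6, -1.3]
width: 0.0096
finger_force: 30.0
time: 6.9
tool_pos: [0.4732, -0.1836, 0.1184]
ee_rot: [-3.139, -0.001, 1.479]
wrist_force: [1.1, 0.4, -2.9]
width: 0.01
finger_force: 30.0
time: 7.6
tool_pos: [0.4664, -0.2164, 0.066]
ee_rot: [3.141, 0.0, 1.479]
wrist_force: [0.1, 0.1, -1.7]
width: 0.0098
finger_force: 30.0
shift mm [-0.6 -1.3 36.1] turn deg [0.11 0.04 0.03] t 7.7
[ 0.46664414 -0.21646471  0.06649953] [ 0.17473513 -1.15126136 -2.84701809] [-5.44676386e-01  7.74572880e-02  1.66189740e+00  1.34376648e-04
  1.40021001e+00 -4.52752981e-01]
```

View pics/pre2.png

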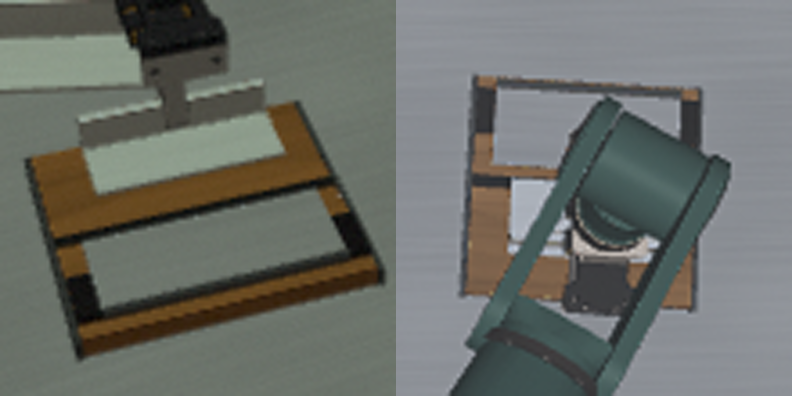

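The strip hangs level over the wood with its wide side towards the flap. In the left (scene) view its front edge runs (97,193) to (285,155) in the crop, parallel to the flap edge at (85,240) to (345,185). I'll lower it to just above the wood and measure it against the flap.

```bash
python3 -m crank '[[1,[0,0,0.015],[0,0,0]],[1,[0,0,0.01],[0,0,0]],[1,[0,0,0.006],[0,0,0]],[1,[0,0,0.003],[0,0,0]],[1,[0,0,0],[0,0,0]],[1,[0,0,0],[0,0,0]],[1,[0,0,0],[0,0,0]]]'
cat > m.py <<'E'
from bench import robot,vision
from h import *
import pickle
s=vision.snapshot("scene"); o=robot.get_obs()
pickle.dump(s,open("pics/cur.pkl","wb"))
print(o["time"],o["tool_pos"].round(4),o["ee_rot"].round(4),o["wrist_force"].round(1),o["finger_force"])
g=s["color"].astype(int)
z=o["tool_pos"][2]-.0104+.004
def comp(p0,zz,tol=15):
    u=s["R"]@np.array([p0[0],p0[1],zz])+s["t"]; q=(int(u[0]/u[2]*s["fx"]+s["cx"]),int(u[1]/u[2]*s["fy"]+s["cy"]))
    r=corners(s,abs(g-g[q[1],q[0]]).max(2)<tol,q,zz); print(q,g[q[1],q[0]],r[0],np.round(r[2][1],1),round(r[2][2],2)); print(r[3].tolist())
comp(o["tool_pos"][:2]+[.03,.05] if 0 else o["tool_pos"][:2]+np.array([.040,0.02]),z)
comp((.595,-.23),.0305)
E
python3 m.py
```

```text
time: 8.4
tool_pos: [0.4663, -0.2165, 0.032]
ee_rot: [3.141, 0.0, 1.479]
wrist_force: [-0.0, 0.1, -2.3]
width: 0.0097
finger_force: 30.0
8.45 [ 0.4663 -0.2164  0.032 ] [3.1406e+00 4.0000e-04 1.4786e+00] [ 0.  -0.5 -2.7] 29.99846041202545
(264, 223) [139 154 138] 610 [157.8  57.9] 84.65
[[465.79998779296875, -296.6000061035156], [523.5, -302.0], [538.2000122070312, -144.89999389648438], [480.6000061035156, -139.5]]
(263, 243) [107 115 107] 1236 [197.5  79.9] 84.94
[[545.5999755859375, -324.29998779296875], [625.2000122070312, -331.3999938964844], [642.5999755859375, -134.6999969482422], [563.0, -127.5999984741211]]
```

The front edge is about 20 mm short of the flap edge, the yaw agrees within 0.3°, and it is centred. I'll touch down lightly, then slide in steps.

```bash
python3 -m crank '[[1,[0,0,0.001],[0,0,0]],[1,[0,0,0.0005],[0,0,0]],[1,[0,0,0],[0,0,0]],[1,[0,0,0],[0,0,0]],[1,[0,0,0],[0,0,0]]]'
python3 -m crank '[[1,[0,0.005,0],[0,0,0]],[1,[0,0.005,0],[0,0,0]],[1,[0,0.005,0],[0,0,0]],[1,[0,0,0],[0,0,0]],[1,[0,0,0],[0,0,0]]]'
```

```text
time: 8.95
tool_pos: [0.4662, -0.2164, 0.0304]
ee_rot: [3.141, 0.0, 1.479]
wrist_force: [0.2, 0.3, 0.9]
width: 0.0098
finger_force: 30.0
time: 9.45
tool_pos: [0.4815, -0.2179, 0.0304]
ee_rot: [3.14, 0.001, 1.479]
wrist_force: [-2.3, 0.2, 4.0]
width: 0.01
finger_force: 30.0
```

```bash
python3 -m crank '[[1,[0,0.003,0],[0,0,0]],[1,[0,0.003,0],[0,0,0]],[1,[0,0.003,0],[0,0,0]],[1,[0,0.003,0],[0,0,0]],[1,[0,0,0],[0,0,0]],[1,[0,0,0],[0,0,0]]]'
python3 m.py
```

```text
time: 10.05
tool_pos: [0.4923, -0.2188, 0.0304]
ee_rot: [-3.141, 0.0, 1.479]
wrist_force: [-5.3, 1.1, 6.2]
width: 0.0099
finger_force: 30.0
10.1 [ 0.4923 -0.2189  0.0304] [-3.1406e+00  3.0000e-04  1.4785e+00] [-5.1  0.5  4.9] 30.000069737434387
(266, 229) [139 154 139] 490 [156.9  45.2] 84.75
[[492.70001220703125, -298.6000061035156], [537.7000122070312, -302.70001220703125], [552.0, -146.5], [507.0, -142.39999389648438]]
(263, 243) [109 115 107] 1243 [197.5  82.4] 84.83
[[542.9000244140625, -324.0], [624.9000244140625, -331.5], [642.7000122070312, -134.6999969482422], [560.7000122070312, -127.30000305175781]]
```

```bash
python3 -m crank '[[1,[0,0.003,0],[0,0,0]],[1,[0,0.003,0],[0,0,0]],[1,[0,0,0],[0,0,0]],[1,[0,0,0],[0,0,0]]]'
python3 -m crank '[[1,[0,0.003,0],[0,0,0]],[1,[0,0.003,0],[0,0,0]],[1,[0,0.002,0],[0,0,0]],[1,[0,0,0],[0,0,0]],[1,[0,0,0],[0,0,0]],[1,[0,0,0],[0,0,0]]]'
python3 m.py
```

```text
time: 10.5
tool_pos: [0.4982, -0.2194, 0.0304]
ee_rot: [-3.141, 0.0, 1.479]
wrist_force: [-5.7, 0.3, 5.4]
width: 0.0097
finger_force: 30.0
time: 11.1
tool_pos: [0.506, -0.2201, 0.0304]
ee_rot: [-3.14, 0.0, 1.478]
wrist_force: [-5.6, -0.4, 5.8]
width: 0.01
finger_force: 30.0
11.15 [ 0.506  -0.2201  0.0304] [-3.1402e+00  2.0000e-04  1.4785e+00] [-6.2  0.9  6.2] 30.000474750995636
(267, 232) [138 152 137] 346 [157.1  31.9] 84.37
[[505.6000061035156, -299.6000061035156], [537.2999877929688, -302.70001220703125], [552.7000122070312, -146.39999389648438], [521.0, -143.3000030517578]]
(263, 243) [108 115 107] 1246 [197.6  82.4] 84.84
[[542.9000244140625, -324.0], [624.9000244140625, -331.5], [642.7000122070312, -134.6999969482422], [560.5999755859375, -127.30000305175781]]
```

The strip is about 20 mm in and the flap's outline is unchanged. Now I'll press down.

```bash
python3 -m crank '[[1,[0,0,0.0005],[0,0,0]],[1,[0,0,0],[0,0,0]],[1,[0,0,0],[0,0,0]],[1,[0,0,0],[0,0,0]]]'
```

```text
time: 11.55
tool_pos: [0.506, -0.2201, 0.0304]
ee_rot: [-3.14, 0.0, 1.479]
wrist_force: [-7.0, 1.6, 8.1]
width: 0.0099
finger_force: 30.0
```

```bash
python3 -m crank '[[1,[0,0,0.0005],[0,0,0]],[1,[0,0,0.0002],[0,0,0]],[1,[0,0,0],[0,0,0]],[1,[0,0,0],[0,0,0]],[1,[0,0,0],[0,0,0]],[1,[0,0,0],[0,0,0]],[1,[0,0,0],[0,0,0]],[1,[0,0,0],[0,0,0]]]'
python3 m.py
python3 - <<'E'
import pickle,cv2,numpy as np
from bench import robot
s=pickle.load(open("pics/cur.pkl","rb"))
cv2.imwrite("pics/fin.png",cv2.resize(s["color"][175:285,200:325,::-1],None,fx=5,fy=5,interpolation=cv2.INTER_CUBIC))
print(np.abs(robot.get_obs()["qvel"]).max())
E
```

```text
time: 12.35
tool_pos: [0.506, -0.2201, 0.0304]
ee_rot: [-3.14, 0.0, 1.479]
wrist_force: [-7.1, 1.9, 11.2]
width: 0.0099
finger_force: 30.0
12.4 [ 0.5061 -0.2201  0.0304] [-3.1404e+00  4.0000e-04  1.4785e+00] [-7.2  1.3 10.4] 30.00254362821579
(267, 232) [136 151 136] 346 [157.1  31.9] 84.37
[[505.6000061035156, -299.6000061035156], [537.2999877929688, -302.70001220703125], [552.7000122070312, -146.39999389648438], [521.0, -143.3000030517578]]
(263, 243) [109 117 107] 1249 [197.5  82.4] 84.83
[[542.9000244140625, -324.0], [624.9000244140625, -331.5], [642.7000122070312, -134.6999969482422], [560.7000122070312, -127.30000305175781]]
0.0014454597042946628
```

View pics/fin.png

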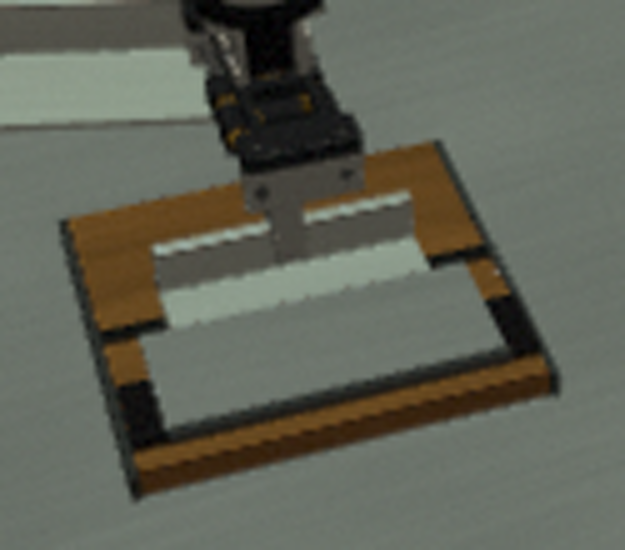

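The picture shows the plate going under the flap's edge, from (168,327) to (430,267), inside both flap sides. The flap is flat, the rib is still gripped, and the push is about 11 N. I'll hand it in.

```bash
python3 -c "
from bench import robot
print(robot.close_job())"
```

```text
the job is handed in; nothing more can be done
None
```

I handed the job in with the strip about 20 mm under the flap, inside both flap sides, the flap down, and the rib still gripped and pressed onto the wood with about 11 N; no verdict came back.

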